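# Sieve the small nuts out of the large ones

### The job

Pick up the slotted sieve of mixed nuts by its bridge handle, carry it gently over the empty square aluminium tray, and shake it side to side just above the tray, keeping it level, until both small nuts have fallen through into the tray. Then lower the sieve, with the two large nuts still in it, flat onto the bench clear of the tray, and let go.

Things in the scene. Friction and masses are not known exactly. Their poses are not given: they have to be found in the camera images.
- sieve: steel sieve pan 150 (x) x 122 (y) x 42 mm, 0.6 kg full; origin mid-underside. Wooden bar handle straight above it along x: 150 long, 14 thick, 104 to 126 mm up, open below. Floor top 7 mm up: three 22 mm slots along x at y = -40, 0, 40 mm, solid strips between at y = -20, 20; shake along y, across the slots. A grey tote, same size and handle but closed floor and bolts, is not the sieve; it may stand in the way (126 tall)
- tray: square open aluminium tray fixed to the bench, empty at the start, 250 x 250 mm outside, 45 mm high, walls and floor 4 mm thick; origin at the centre of its underside, on the bench (z = 0), x and y along its sides
- small_nut1: small dark steel hex nut, 17 mm across corners, 8 mm high, 11 g; origin at the centre of its underside, z its axis. Starts flat on one of the sieve's two solid floor strips; slides there when the sieve accelerates at more than about 3 m/s2, and drops through a slot it slides over
- small_nut2: small dark steel hex nut, 17 mm across corners, 8 mm high, 11 g; origin at the centre of its underside, z its axis. Starts flat on one of the sieve's two solid floor strips; slides there when the sieve accelerates at more than about 3 m/s2, and drops through a slot it slides over
- large_nut1: large hex nut lying in the sieve at the start, dark steel, 34 mm across its corners and 25 mm high, 100 g; origin at the centre of its underside, z along its axis. Too big for the slots
- large_nut2: large hex nut lying in the sieve at the start, dark steel, 34 mm across its corners and 25 mm high, 100 g; origin at the centre of its underside, z along its axis. Too big for the slots
Things that resemble listed ones, but are neither listed nor needed, are in the scene too. Leave any green or red look-alike of the sieve alone.

How it is judged:
On the way, in this order (a step that is already met when the one before it is completed fails the run):
1. the sieve, held over the tray with both small nuts still in it (horizontal distance between sieve and tray below 0.07 m and height (world z) of sieve above 0.03 m and x of small_nut1 in the frame of sieve between -0.073 and 0.073 m and y of small_nut1 in the frame of sieve between -0.06 and 0.06 m and z of small_nut1 in the frame of sieve between 0.002 and 0.045 m and x of small_nut2 in the frame of sieve between -0.073 and 0.073 m and y of small_nut2 in the frame of sieve between -0.06 and 0.06 m and z of small_nut2 in the frame of sieve between 0.002 and 0.045 m), for 0.1 s.
2. both small nuts have fallen into the tray from the sieve, which is still held above it (height (world z) of sieve above 0.02 m and horizontal distance between sieve and tray below 0.14 m and contact force between the fingers and sieve above 0.5 N and x of small_nut1 in the frame of tray between -0.122 and 0.122 m and y of small_nut1 in the frame of tray between -0.122 and 0.122 m and z of small_nut1 in the frame of tray between 0 and 0.03 m and x of small_nut2 in the frame of tray between -0.122 and 0.122 m and y of small_nut2 in the frame of tray between -0.122 and 0.122 m and z of small_nut2 in the frame of tray between 0 and 0.03 m), for 0.1 s.
3. the sieve has been lowered onto the bench while still held, not dropped (height (world z) of sieve below 0.006 m and horizontal distance between sieve and tray above 0.18 m and contact force between the fingers and sieve above 0.5 N), for 0.05 s.
At the end, for the whole second after the job is handed in: Both small nuts lie in the aluminium tray, both large nuts are in the sieve, and the sieve stands flat on the bench (underside within 6 mm, tilt under 0.08 rad), its centre more than 180 mm from the tray's centre; all at rest and let go (x of small_nut1 in the frame of tray between -0.122 and 0.122 m and y of small_nut1 in the frame of tray between -0.122 and 0.122 m and z of small_nut1 in the frame of tray between 0 and 0.03 m and x of small_nut2 in the frame of tray between -0.122 and 0.122 m and y of small_nut2 in the frame of tray between -0.122 and 0.122 m and z of small_nut2 in the frame of tray between 0 and 0.03 m and x of large_nut1 in the frame of sieve between -0.073 and 0.073 m and y of large_nut1 in the frame of sieve between -0.06 and 0.06 m and z of large_nut1 in the frame of sieve between 0.002 and 0.045 m and x of large_nut2 in the frame of sieve between -0.073 and 0.073 m and y of large_nut2 in the frame of sieve between -0.06 and 0.06 m and z of large_nut2 in the frame of sieve between 0.002 and 0.045 m and height (world z) of sieve below 0.006 m and angle between sieve's own z axis and vertical below 0.08 rad and horizontal distance between sieve and tray above 0.18 m and linear speed of each of sieve, small_nut1, small_nut2, large_nut1, large_nut2 below 0.03 m/s); the robot touches nothing.
It fails at once if the sieve is tipped more than 0.4 rad instead of being kept level (angle between sieve's own z axis and vertical above 0.4 rad).
It also fails if it takes over 70 s, if anything falls off the work surface, if the arm or the gripper's body presses on something with over 40 N, if the wrist force passes 120 N, or if a joint passes its speed limit or range.

### The arm

A 6-joint arm with a two-finger parallel gripper is mounted at the origin on the work surface. World frame = base frame: x ahead of the robot, y to its left, z up, the work surface at z = 0. Lengths are in m, angles in rad, forces in N, time in s.
With the tool pointing down it reaches from about 0.25 to 0.85 m from the base axis. Payload 12.5 kg.
Tool frame: the origin (TCP) lies midway between the tips of the shut fingers; the grasp point (between the pads) lies 19 mm behind it; x points along the fingers, z is the direction in which the jaws open and shut, and the axes are right-handed (so a half turn about x gives the same grasp; the last joint's range is limited). The gripper opens to 93 mm and grips with 3 to 60 N. Pads are 15 mm wide; open, the fingers measure 128 mm over their backs; the gripper's body (75 mm by 188 mm) begins 65 mm behind the grasp point.
Start: joints at [1.251, 0.351, 1.652, -0, 1.139, -0.085], TCP at [0.128, 0.535, 0.219] pointing down, gripper open.
Joint ranges: [-2.75, 2.75], [-0.79, 2.1], [0.01, 2.65], [-1.57, 4.71], [0.07, 3.14], [-2.87, 2.87]. Speed limits (rad/s): [2.22, 2.22, 2.79, 3.14, 3.14, 3.14].

### API

Orientations are given as a unit quaternion [x, y, z, w].
In Python, from workcell import arm gives the robot as it stands. Calls block until the motion is done:
- arm.movep(position, orientation): joint-space move of the TCP to a pose.
- arm.move_linear(position, orientation=None, speed=0.15): straight line of the TCP; orientation=None keeps the orientation; speed is the mean speed in m/s.
- arm.move_joints(angles): joint-space move.
- arm.gripper_open() and arm.close_gripper(): open the fingers fully, or close them until they stop; the grip force is fixed at half the most.
- arm.hold(seconds).
- arm.ik(position, orientation): joint angles nearest the present ones, or None.
- arm.observe(): the state.
- arm.camera(name): name is "side" or "top" or "wrist"; returns (picture, depth): 420x560x3 uint8, red, green, blue; 420x560 float32, m along the optical axis (not along the pixel's ray), 0 where there is no reading.
- arm.camera_info(name): a dict with "fx", "fy", "cx", "cy" (pixels), "R" (3x3) and "t" (3): a world point X has camera coordinates R X + t. Camera axes: x right, y down, z forward; pixel columns grow to the right and rows downward; lengths in m; the calibration is good to about 2 mm. A picture is of the moment at which its call begins: read the wrist's pose just before it. camera_info takes no time and is no camera call; for the wrist camera it gives the pose at the moment of the call.
A pose or a line that the arm cannot do raises arm.PlanningError and nothing moves.
- arm.close_job(): hands the job in, once; it reports no verdict.
Trained networks look in the newest picture that a camera, given by its name, has taken for a name from the list of things; names that differ only in an ending like _2 or _b are one class to them, and where a whole thing is asked for, a point or a joint stands for the part that bears it (a point fixed in the world has none). Each returns a list of dicts, best first, with "p" (0 to 1); they miss things now and then, are a little off and sometimes report something else, mostly with a low value. They report only what shows in the picture. A call takes as long as a camera call. They do not tell look-alikes from the thing itself.
- arm.trace(camera, label): "pixels" (420x560 bool, what is visible of it).
- arm.landmark_of(camera, label): "point" ([x, y, z] in m, in world coordinates, good to about 4 mm: a listed point, or the origin of a listed thing).
The state is a dict: "t": time; "joints": joint angles; "joint_vel": joint speeds; "joint_efforts": joint torques, N m; "eef_pos": TCP position; "tcp_rot": TCP orientation; "ft_force": force on the tool from outside, world axes, zero at the start; "torque": the same for the moment, N m; "opening": finger opening in m.
Only numpy, scipy, OpenCV 4.12 (cv2) and the standard library are available. Lean on these libraries where they do the work, as an engineer would, in place of code of your own. Each camera call takes 0.05 s, during which the arm holds its last target. There are 200 camera calls.

## Working session

There is one attempt and no reset: what is moved stays moved. The work goes in short steps, each a Python script; the robot and the scene stay as the last script left them, time stands still between calls to the robot, and variables do not carry over. Pictures are saved under pics/ and viewed, about 8 in all and at most 12, crops included, and the job is handed in when it is done.

```bash
ls; mkdir -p pics
python3 - <<'E'
from workcell import arm
import cv2, numpy as np
ims=[]
for c in ("top","side"):
    p,d=arm.camera(c); i=arm.camera_info(c)
    np.savez(f"{c}0.npz",p=p,d=d,**i)
    cv2.imwrite(f"pics/{c}0.png",cv2.resize(p[:,:,::-1],(784,588)))
    for l in ("sieve","tray","small_nut1","large_nut1"):
        print(c,l,[(np.round(r["point"],3),round(r["p"],2)) for r in arm.landmark_of(c,l)])
o=arm.observe();print(o["t"],o["eef_pos"],o["tcp_rot"],o["opening"])
E
```

```text
pics
top sieve [(array([0.766, 0.304, 0.001]), 0.75), (array([0.539, 0.292, 0.001]), 0.64)]
top tray [(array([0.551, 0.014, 0.001]), 0.83)]
top small_nut1 [(array([0.505, 0.278, 0.01 ]), 0.37)]
top large_nut1 [(array([0.573, 0.244, 0.012]), 0.65), (array([0.517, 0.327, 0.008]), 0.46)]
side sieve [(array([ 0.768,  0.305, -0.004]), 0.93), (array([0.542, 0.292, 0.004]), 0.74), (array([ 0.328,  0.373, -0.   ]), 0.66)]
side tray [(array([ 0.546,  0.01 , -0.001]), 0.68)]
side small_nut1 [(array([ 0.548,  0.01 , -0.001]), 0.69), (array([0.575, 0.301, 0.007]), 0.56)]
side large_nut1 [(array([0.518, 0.326, 0.006]), 0.77), (array([0.574, 0.252, 0.004]), 0.43)]
0.5 [0.12793789 0.53488952 0.21861013] [-0.43800848  0.55513025  0.43797118  0.55512181] 0.09311732768119335
```

View pics/top0.png

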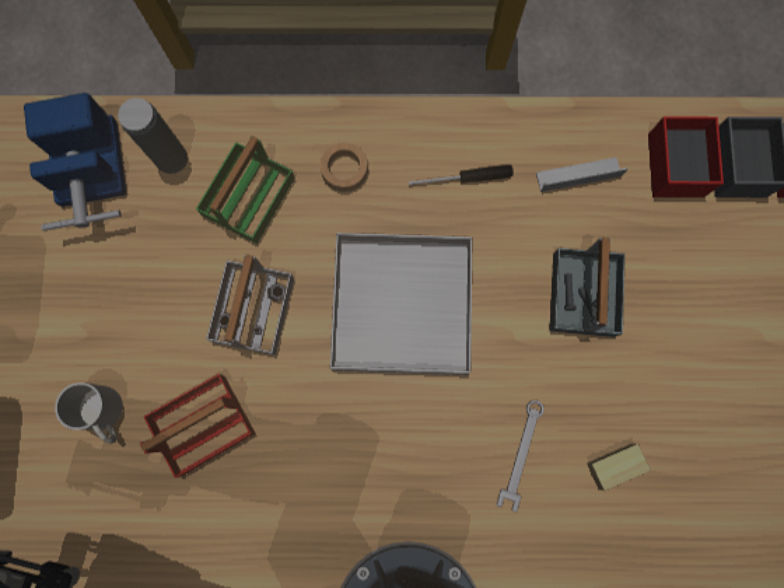

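View pics/side0.png

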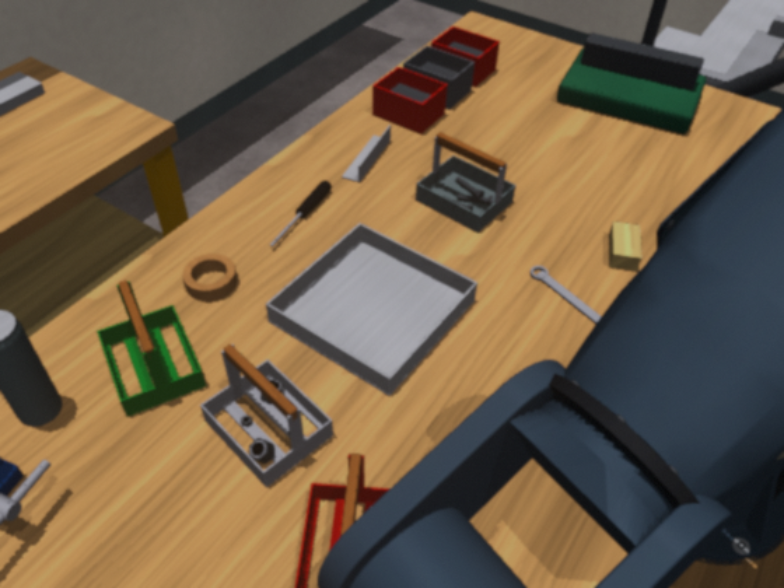

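The sieve is the steel pan with the wooden bar at about (250, 305) in the top view. It holds two dark large nuts at (278, 292) and (225, 322). The tray is at (402, 304). The green and red look-alikes and the grey tote at (588, 290) stay untouched. Next I'll fit the handle axis from depth.

```bash
cat > h.py <<'E'
import numpy as np, cv2
from workcell import arm
from scipy.spatial.transform import Rotation as Ro
def cloud(p,d,i):
    v,u=np.nonzero(d>0); z=d[v,u]
    X=np.c_[(u-i["cx"])/i["fx"]*z,(v-i["cy"])/i["fy"]*z,z]
    return (X-i["t"])@i["R"], p[v,u].astype(int)
def handle(W,C,c,zlo=.110,zhi=.14):
    m=(np.hypot(*(W[:,:2]-c).T)<.1)&(W[:,2]>zlo)&(W[:,2]<zhi)
    (cx,cy),(w,h),a=r=cv2.minAreaRect(W[m][:,:2].astype(np.float32))
    b=cv2.boxPoints(r); e=max((b[1]-b[0],b[2]-b[1]),key=np.linalg.norm)
    e=e*np.sign(e[0])
    return m.sum(),W[m].mean(0),(cx,cy),(w,h),np.arctan2(e[1],e[0]),np.percentile(W[m][:,2],[5,50,95])
def quat(yaw,flip=False):
    z=np.array([-np.sin(yaw),np.cos(yaw),0])*(-1 if flip else 1); x=np.array([0,0,-1.])
    return Ro.from_matrix(np.c_[x,np.cross(z,x),z]).as_quat()
E
python3 - <<'E'
from h import *
for c in("top","side"):
    f=np.load(c+"0.npz"); W,C=cloud(f["p"],f["d"],f)
    print(c,handle(W,C,[.54,.292]))
    m=(np.abs(W[:,0]-.55)<.16)&(np.abs(W[:,1]-.012)<.16)&(W[:,2]>.035)&(W[:,2]<.055)
    print(m.sum(),cv2.minAreaRect(W[m][:,:2].astype(np.float32)))
    if c=="side": yaw=handle(W,C,[.54,.292])[4]
for fl in(0,1): print(arm.ik([.54,.292,.24],quat(yaw,fl)),arm.ik([.549,.012,.2],quat(yaw,fl)))
E
```

```text
top (np.int64(466), array([0.54239808, 0.28632139, 0.12471097]), (0.5435029864311218, 0.2873700261116028), (0.019527431577444077, 0.14914053678512573), np.float32(-0.19640386), array([0.11401331, 0.12585248, 0.12992022]))
805 ((0.5535410642623901, 0.010470062494277954), (0.2505216598510742, 0.25125202536582947), 88.36711883544922)
side (np.int64(690), array([0.5343346 , 0.29245979, 0.12294468]), (0.539301872253418, 0.2894730865955353), (0.019992770627141, 0.1517418920993805), np.float32(-0.20252538), array([0.1120307 , 0.12489547, 0.12777008]))
1322 ((0.5488075017929077, 0.01182149350643158), (0.2539682686328888, 0.2534788250923157), 88.31636047363281)
[ 4.19887812e-01  4.48097645e-01  1.45260726e+00 -4.44089210e-16
  1.24088775e+00 -9.48383151e-01] [-6.29263116e-02  3.69329120e-01  1.67422249e+00 -4.44089210e-16
  1.09804104e+00 -1.43119727e+00]
[ 4.19887812e-01  4.48097645e-01  1.45260726e+00 -4.44089210e-16
  1.24088775e+00  2.19320950e+00] [-6.29263116e-02  3.69329120e-01  1.67422249e+00 -4.44089210e-16
  1.09804104e+00  1.71039538e+00]
```

Run:
```python
from h import *
q=quat(-.2); g=np.array([.541,.289])
arm.movep([*g,.23],q)
arm.move_linear([*g,.096],q,speed=.08)
print(arm.observe()["ft_force"])
arm.close_gripper()
o=arm.observe();print(o["t"],o["opening"],o["ft_force"],o["eef_pos"])
arm.move_linear([*g,.116],q,speed=.03)
arm.hold(.3)
o=arm.observe();print(o["opening"],o["ft_force"],o["torque"],o["eef_pos"])
p,d=arm.camera("side"); cv2.imwrite("pics/side1.png",p[100:400,50:350,::-1].repeat(2,0).repeat(2,1))
for l in("small_nut1","large_nut1","sieve"): print(l,[(np.round(r["point"],3),round(r["p"],2)) for r in arm.landmark_of("side",l)])
```

```text
[-0.42415999 -0.22274993 -0.35724281]
5.275 0.013841554826605065 [ 0.21221655  0.3010655  -0.41338358] [0.54100167 0.28902044 0.09599429]
0.014000529654890667 [-0.32760543  0.82461329 -6.79477909] [-0.00889475 -0.03066919  0.02523027] [0.54095501 0.28896023 0.1158867 ]
small_nut1 [(array([0.574, 0.299, 0.025]), 0.52)]
large_nut1 [(array([0.572, 0.25 , 0.022]), 0.59), (array([0.517, 0.323, 0.023]), 0.51)]
sieve [(array([0.539, 0.293, 0.021]), 0.92), (array([ 0.767,  0.302, -0.   ]), 0.7), (array([ 0.328,  0.373, -0.001]), 0.7)]
```

View pics/side1.png

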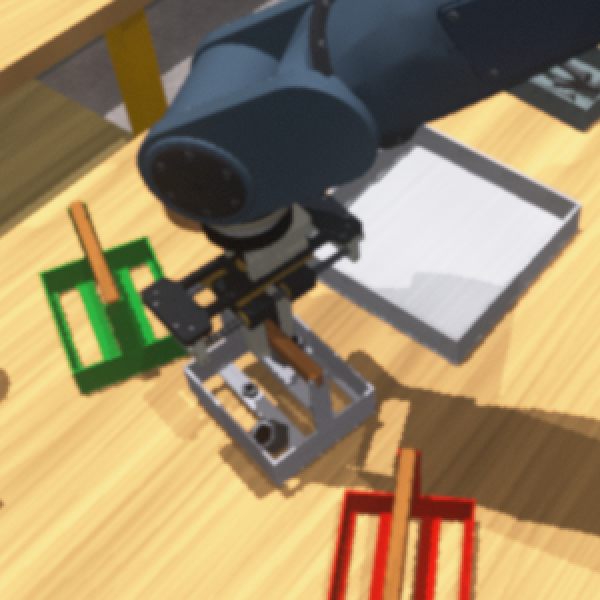

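The sieve is lifted level at about 6.6 N, with a small nut at (250, 390) and a large nut at (266, 432) visible in it. Next I carry it gently over the tray.

Run:
```python
from h import *
q=quat(-.2); g=np.array([.541,.289]); t=np.array([.551,.011])
arm.move_linear([*g,.186],q,speed=.08)
arm.move_linear([*t,.186],q,speed=.12)
arm.move_linear([*t,.158],q,speed=.05)
arm.hold(.4)
o=arm.observe();print(o["t"],o["opening"],o["ft_force"],o["torque"],o["eef_pos"])
p,d=arm.camera("side"); cv2.imwrite("pics/side2.png",p[100:360,150:450,::-1].repeat(2,0).repeat(2,1))
for l in("small_nut1","sieve"): print(l,[(np.round(r["point"],3),round(r["p"],2)) for r in arm.landmark_of("side",l)])
```

```text
11.1917 0.013764537837013285 [ 0.15825016 -0.45051349 -7.11863308] [0.0191638  0.05152293 0.00255835] [0.55102361 0.01100519 0.15810886]
small_nut1 [(array([ 0.512, -0.004,  0.071]), 0.4), (array([0.583, 0.024, 0.07 ]), 0.36)]
sieve [(array([ 0.331,  0.37 , -0.002]), 0.73), (array([ 0.765,  0.304, -0.005]), 0.57)]
```

View pics/side2.png

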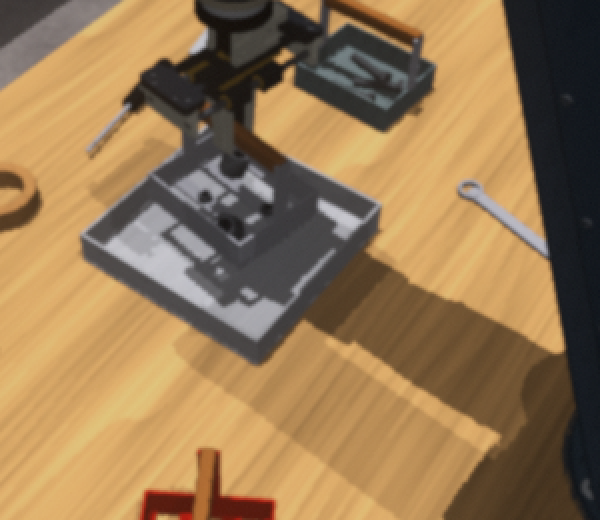

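All four nuts are still in the sieve: small ones at (205, 196) and (267, 210), large ones at (233, 163) and (230, 225). Now I shake along the sieve's y.

```bash
cat > shake.py <<'E'
from h import *
import sys
n,A,v,name=int(sys.argv[1]),float(sys.argv[2]),float(sys.argv[3]),sys.argv[4]
q=quat(-.2); t=np.array([.551,.011]); u=np.array([np.sin(.2),np.cos(.2)])
for k in range(n):
    for s in(1,-1):
        t0=arm.observe()["t"]; arm.move_linear([*(t+s*A*u),.158],q,speed=v)
    o=arm.observe(); print(round(o["t"]-t0,3),np.round(o["ft_force"],1),round(o["opening"],4))
arm.move_linear([*t,.158],q,speed=.1); arm.hold(.5)
o=arm.observe();print(o["t"],o["opening"],o["ft_force"],o["torque"],o["eef_pos"])
p,d=arm.camera("side"); cv2.imwrite(f"pics/{name}.png",p[100:360,150:450,::-1].repeat(2,0).repeat(2,1))
for l in("small_nut1","large_nut1"): print(l,[(np.round(r["point"],3),round(r["p"],2)) for r in arm.landmark_of("side",l)])
E
python3 shake.py 4 .025 .25 side3
```

```text
0.35 [-0.5  1.  -6.5] 0.0136
0.35 [ 0.1  1.2 -6.2] 0.0139
0.35 [ 0.2  0.  -6.3] 0.0138
0.35 [ 1.3 -0.1 -7.1] 0.0139
14.9417 0.013666758565677785 [-0.62112379 -0.67451315 -5.99409319] [ 0.04399568  0.0396285  -0.02778196] [0.55096004 0.01086238 0.15799898]
small_nut1 [(array([0.587, 0.052, 0.002]), 0.43)]
large_nut1 [(array([ 0.584, -0.026,  0.065]), 0.48), (array([0.525, 0.049, 0.066]), 0.43)]
```

View pics/side3.png

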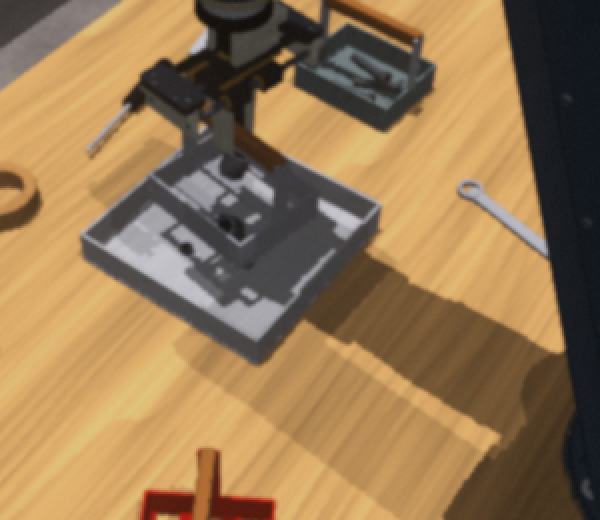

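One small nut is in the tray at (185, 248). The other is no longer visible in the sieve and may be hidden below it. I'll shake a bit more and check from the other cameras.

```bash
python3 shake.py 3 .028 .3 side4
python3 - <<'E'
from h import *
im=[]
for c in("top","wrist"):
    p,d=arm.camera(c); im.append(p[:,:,::-1])
    for l in("small_nut1","large_nut1"): print(c,l,[(np.round(r["point"],3),round(r["p"],2)) for r in arm.landmark_of(c,l)])
a=cv2.resize(im[0][140:300,200:360],(400,400)); s=cv2.imread("pics/side4.png")
cv2.imwrite("pics/chk.png",np.hstack([a,cv2.resize(im[1],(400,400))]))
E
```

```text
0.333 [-0.8  1.  -5.4] 0.0135
0.333 [ 0.2  0.3 -7. ] 0.0142
0.333 [-0.1 -0.4 -6.8] 0.0138
17.9417 0.013642146402963878 [ 0.44863368 -0.515311   -6.42427876] [-0.02161404 -0.02025011 -0.02888441] [0.55099516 0.01082651 0.15798973]
small_nut1 []
large_nut1 [(array([ 0.582, -0.024,  0.064]), 0.46), (array([0.529, 0.047, 0.064]), 0.42)]
top small_nut1 []
top large_nut1 []
wrist small_nut1 [(array([ 0.586,  0.055, -0.002]), 0.72)]
wrist large_nut1 [(array([0.528, 0.046, 0.068]), 0.91), (array([ 0.58 , -0.027,  0.066]), 0.87)]
```

View pics/chk.png

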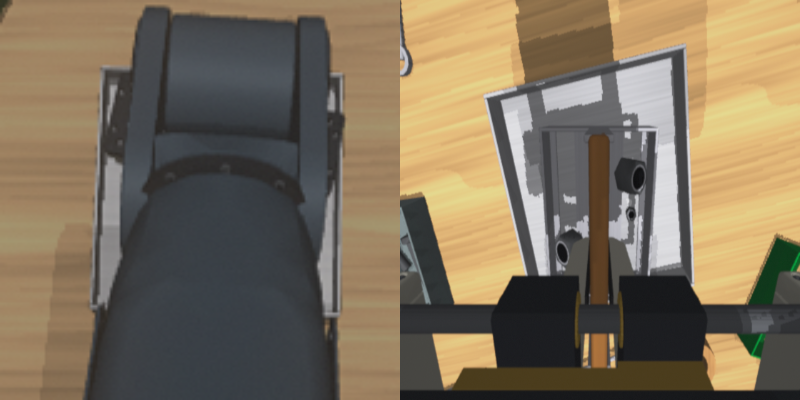

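The wrist view confirms one small nut in the tray at (630, 214) and both large nuts in the sieve. The second small nut is unseen, so I'll raise the sieve to look beneath it.

Run:
```python
from h import *
q=quat(-.2)
arm.move_linear([.551,.011,.30],q,speed=.1); arm.hold(.3)
p,d=arm.camera("side"); cv2.imwrite("pics/side5.png",cv2.resize(p[60:340,150:450,::-1],None,fx=2,fy=2,interpolation=cv2.INTER_CUBIC))
for l in("small_nut1","large_nut1"): print(l,[(np.round(r["point"],3),round(r["p"],2)) for r in arm.landmark_of("side",l)])
```

```text
small_nut1 [(array([0.589, 0.052, 0.004]), 0.57), (array([0.519, 0.031, 0.005]), 0.35)]
large_nut1 [(array([ 0.585, -0.026,  0.202]), 0.53)]
```

View pics/side5.png

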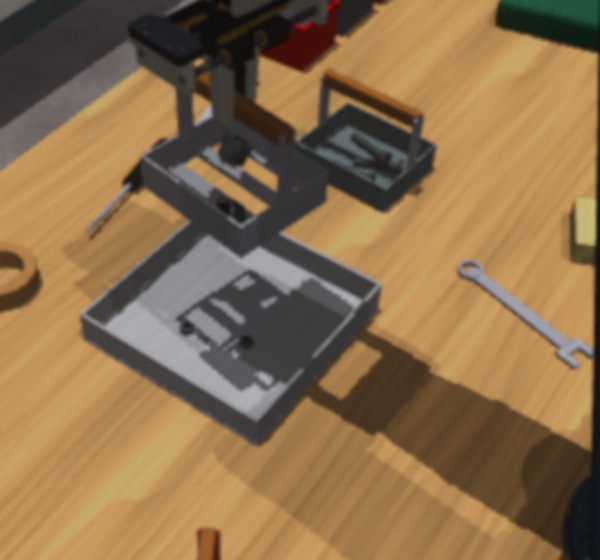

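Both small nuts are in the tray at (187, 327) and (246, 342), and both large nuts are still in the sieve. I'll return the sieve to its original spot and lower it slowly.

Run:
```python
from h import *
q=quat(-.2); g=np.array([.541,.293])
arm.move_linear([.551,.011,.20],q,speed=.1)
arm.move_linear([*g,.20],q,speed=.12)
arm.move_linear([*g,.105],q,speed=.06)
arm.hold(.2)
z=.101
while z>.092:
    arm.move_linear([*g,z],q,speed=.02); arm.hold(.15)
    f=np.mean([arm.observe()["ft_force"][2] for _ in range(3)]); print(round(z,4),round(f,1))
    if f>-2.5: break
    z-=.001
arm.hold(.3)
o=arm.observe();print(o["t"],o["opening"],o["ft_force"],o["torque"])
p,d=arm.camera("side"); cv2.imwrite("pics/side6.png",p[100:400,100:450,::-1].repeat(2,0).repeat(2,1))
for l in("sieve",): print(l,[(np.round(r["point"],3),round(r["p"],2)) for r in arm.landmark_of("side",l)])
```

```text
0.101 -6.0
0.1 -5.3
0.099 -6.3
0.098 -0.8
27.9917 0.013762523794543654 [-2.24591607  1.39487943  0.44968801] [ 0.09651324 -0.01350996  0.02050211]
sieve [(array([0.54 , 0.294, 0.002]), 0.88), (array([ 0.329,  0.374, -0.001]), 0.72)]
```

View pics/side6.png

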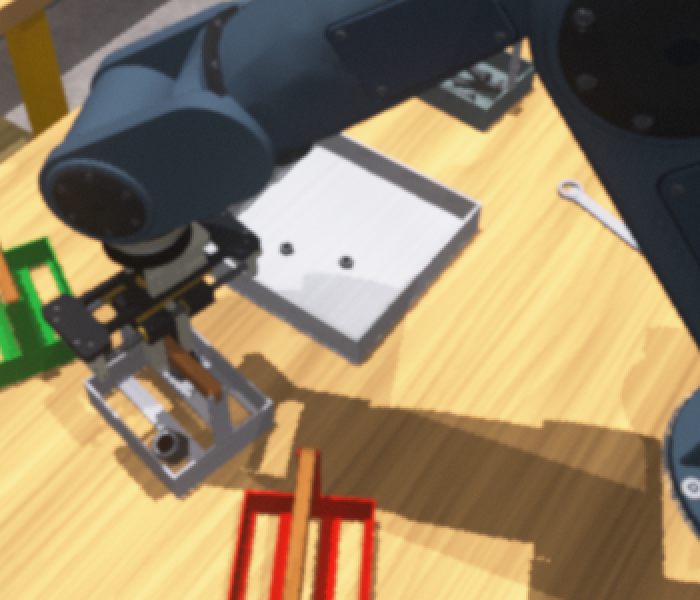

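The small nuts sit in the tray at (287, 249) and (346, 262), and the sieve is on the bench still held. I'll settle it 0.7 mm further, release, retreat and check.

Run:
```python
from h import *
q=quat(-.2); g=np.array([.541,.293])
arm.move_linear([*g,.0973],q,speed=.02); arm.hold(.3)
print(arm.observe()["ft_force"])
arm.gripper_open(); arm.hold(.3)
arm.move_linear([*g,.23],q,speed=.1)
arm.movep([.30,.50,.30],q); arm.hold(.5)
print(arm.observe()["t"],arm.observe()["opening"])
p,d=arm.camera("top"); W,C=cloud(p,d,arm.camera_info("top")); print(handle(W,C,[.54,.292])[1:])
m=(np.hypot(*(W[:,:2]-[.54,.29]).T)<.1)
for lo in(.035,):
    k=m&(W[:,2]>.035)&(W[:,2]<.055); A=np.c_[W[k][:,:2],np.ones(k.sum())]; print("rim plane",np.linalg.lstsq(A,W[k][:,2],rcond=None)[0])
for l in("sieve","small_nut1","large_nut1"): print(l,[(np.round(r["point"],3),round(r["p"],2)) for r in arm.landmark_of("top",l)])
cv2.imwrite("pics/top7.png",cv2.resize(p[120:320,100:380,::-1],None,fx=2.5,fy=2.5))
```

```text
[-4.83899078 -1.14495082  9.61199378]
33.4583 0.09309622396249596
(array([0.5419107 , 0.29028578, 0.12428652]), (0.5437643527984619, 0.2909426987171173), (0.018477600067853928, 0.149616539478302), np.float32(-0.20297614), array([0.11272595, 0.12566974, 0.12966723]))
rim plane [-0.00034148 -0.00617541  0.04331309]
sieve [(array([0.77 , 0.304, 0.004]), 0.61), (array([ 0.329,  0.367, -0.004]), 0.57)]
small_nut1 [(array([0.585, 0.056, 0.004]), 0.5), (array([0.519, 0.032, 0.002]), 0.44)]
large_nut1 [(array([0.519, 0.331, 0.01 ]), 0.54), (array([0.574, 0.252, 0.011]), 0.42)]
```

View pics/top7.png

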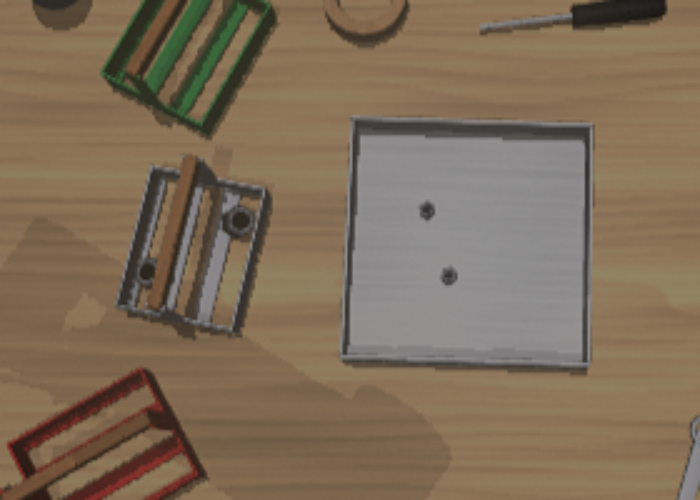

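The sieve stands flat with both large nuts at (238, 220) and (148, 271), and both small nuts are in the tray at (427, 210) and (449, 275). Handing in.

```bash
python3 -c "
from workcell import arm
print(arm.close_job())"
```

```text
the job is handed in; nothing more can be done
None
```

I handed the job in at about 33.5 s. Both small nuts are in the tray, and the sieve, with both large nuts in it, is back on the bench at its starting spot. I gripped it by the bar and carried it over with all four nuts aboard. I then shook it level along its y axis, set it down while still held, and let go.

**Last checks:**
- **Small nuts:** the top picture and the network agree on both, at about (0.585, 0.056) and (0.519, 0.032) in the tray.
- **Large nuts:** both are in the sieve.
- **Sieve:** a plane fitted to its rim tilts about 0.006 rad. Its centre is about 0.28 m from the tray's centre.

**What disagreed or fell short:**
- **Second small nut:** after the first shake the networks found only one small nut in the tray. I shook once more, then raised the sieve and found both in the tray.
- **Set-down height:** the sieve met the bench about 2 mm higher than the grasp height, so it had probably slipped or tilted slightly in the grip. I pressed it flat with about 10 N before letting go.
- **Final sieve detection:** in the last top picture the network reported only the red and green look-alikes. The sieve's final pose comes from the depth fit and the picture.

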